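Latch the sprung jaw of a holding jig against a tester

TASK

Secure the black tester where it stands in the holding jig: squeeze the release lever against the grip post on the sliding jaw, keep it squeezed while you slide the jaw up to the tester until the sprung pad is pressed about half-way in, then let go so that the pawl drops fully into a notch there; if it rests on a tooth, ease the jaw along until it drops. Be gentle: do not force the jaw along while the pawl is engaged, do not drive the pad against its stop, and leave the things round the jig undisturbed.

Things in the scene. Friction and masses are not known exactly. Their poses are not given: they have to be found in the camera images.
- jig: Aluminium base plate of the holding jig, fixed to the table, 100 x 360 x 10 mm (x, y, z). Origin: centre of its underside, on the table. Its +y axis is the direction in which the jaw slides toward the tester; its z is up.
- jaw: Black sliding jaw with all it carries (post, lever, pad). Slides only along the jig's y, 145 mm, about 5 N friction, stays where left. Axes as the jig's; origin on the jig's centre line at table height. Body 44 mm wide (x), top 43 to 52 mm high. Rigid grip post: rear face at y -24 mm, 34 mm wide in x, z 80 to 120 mm; the lever stands in front of it. The pad's free face is at y +66 mm.
- jaw_grip (a point): Where to pinch, fingers closing along the jig's y: on the jaw, 100 mm above the table, the middle of the pinch WHEN SQUEEZED (31 mm wide then). Released, the rigid post's rear face is 15.5 mm behind it (-y), the lever bar's front 34.5 mm ahead (+y), so the front finger must push the lever in first. Tops reach 122 mm; keep fingertips above 78 mm, over the tester and jaw. Axes as the jig's.
- release_lever (a joint): Lever angle (rad): 0 = released, pawl fully down in a notch; about 0.12 to 0.17 = pawl resting on a tooth (not latched); over 0.18 = pawl clear; 0.25 to 0.26 = fully squeezed, at its stop. Its grip is a rubber bar, 12 mm thick, 36 mm long across the jig, 100 mm above the table; pivot 24 mm above the table. Spring: 2 to 4 N at the bar.
- sprung_pad (a joint): How far the sprung pad on the front of the jaw is pressed in (m): 0 = free, 0.016 = against its hard stop. Rubber-faced plate, 44 x 34 mm, its centre 44 mm above the table; spring 0.3 N per mm. Half-way in is 0.008.
- notch_strip: Holder of the steel toothed insert, along the jaw's -x side, 12 x 236 mm. Notches every 8 mm: gaps 5 mm, teeth 3 mm, 5 mm deep; the pawl is 3.5 mm wide. The insert sits up to 4 mm off along y, differently each time and not shown by this pose, so find a gap by feel: lever let go, move the jaw on slowly along y until the pawl drops and the jaw locks. Origin: middle of the holder's underside.
- tester: Black instrument case, 80 x 85 mm (x, y) and 52 mm high, about 0.6 kg, loose, standing in a steel cradle on the jig with its far (+y) side against the cradle's end wall. Origin: centre of its underside, 24 mm above the table; its near face is 42 mm from it toward the jaw.
- parts_jar: Small plastic jar, 45 mm diameter, 61 mm high, standing beside the jig; a bystander. Origin: centre of its underside.
- meter_carton: Small blue and white carton, 56 x 68 x 40 mm, beside the jig; a bystander. Origin: centre of its underside.
- solder_reel: Reel of solder, 55 mm diameter, 45 mm high, beyond the end of the jig; a bystander. Origin: centre of its underside.
- screwdriver: Slot screwdriver, 196 mm long, lying on the robot's side of the jig; a bystander. Origin: centre of its underside.
Mind the look-alikes: they are no part of the job. What is shaped like the tester but pink is not meant.

How it is judged (in metres and radians):
On the way:
1. the lever is held squeezed, pawl clear of the teeth, with the jaw at least 25 mm on from where it stood (value of joint release_lever above 0.175 rad and distance of jaw from where it was at the start of the episode above 0.025 m), for 0.1 s.
At the end, for the whole second after the job is handed in: The pawl is fully down in a notch (lever within 0.04 rad of released), the jaw is at rest with its pad pressed in 2 to 14 mm by the tester, and the tester stands upright within 6 mm of where it was (value of joint release_lever below 0.04 rad and value of joint sprung_pad between 0.002 and 0.014 m and distance of tester from where it was at the start of the episode below 0.006 m and angle between tester's own z axis and vertical below 0.05 rad and linear speed of jaw below 0.005 m/s); the robot touches nothing.
It fails at once if the jaw is forced against its engaged pawl (more than 30 N between jaw and notched strip) (contact force between jaw and notch_strip above 30 N).
It fails at once if the tester is pressed with more than 10 N (pad driven against its stop) (contact force between jaw and tester above 10 N).
It fails at once if a bystander is moved by more than 30 mm (distance of any of parts_jar, meter_carton, solder_reel, screwdriver from where it was at the start of the episode above 0.03 m).
It also fails if it takes over 61 s, if anything falls off the work surface, if the arm or the gripper's body presses on something with over 40 N, if the wrist force passes 120 N, or if a joint passes its speed limit or range.

ROBOT

A 6-joint arm with a two-finger parallel gripper is mounted at the origin on a cart in front of the work surface, level with it; the furniture and walls round the work are solid. World frame = base frame: x ahead of the robot, y to its left, z up, the work surface at z = 0. Lengths are in mm, angles in rad, forces in N, time in s.
With the tool pointing down it reaches from about 275 to 1000 mm from the base axis. Payload 8.4 kg.
Tool frame: the origin (TCP) lies between the finger pads; the fingertips stand 17 mm ahead of it and the grasp point (between the pads) lies 2 mm behind it (r.tcp_to_tips is the distance from the TCP to the fingertips, in mm); z points along the fingers, y is the line along which they close (so a half turn about z gives the same grasp; the last joint's range is limited). The gripper opens to 85 mm and grips with 20 to 120 N. Pads are 22 mm wide; open, the fingers measure 114 mm over their backs; the gripper's body (76 mm by 85 mm) begins 54 mm behind the grasp point. The pads swing forward as they close: fully open they stand 13 mm farther back than shut.
Start: joints at [1.202, 0.353, 1.633, -0, 1.155, -0.002], TCP at [224.143, 583.428, 248.281] pointing down, gripper open.
Joint ranges: [-2.63, 2.63], [-0.92, 2.1], [0.06, 2.66], [-1.3, 4.44], [0, 2.69], [-3.02, 3.02]. Speed limits (rad/s): [2.22, 2.22, 2.79, 3.14, 3.14, 3.14].

INTERFACE

Orientations are given as [roll, pitch, yaw] about the fixed x, y, z axes, in that order (R = Rz(yaw) Ry(pitch) Rx(roll)).
In Python, from rig import r gives the robot as it stands. The module is installed in compiled form; this text tells all that it offers.
- The arm moves only by the tool apply_moves, never from a script. Its argument "series" is text: rows parted by semicolons, each of 7 numbers parted by spaces: the shift along the tool's x, y, z in cm, then the turn, a rotation vector about the tool's x, y, z in rad, then the gripper's target within -1 to 1 (shut at 1, half-way at 0, fully open at -1). In form: tx ty tz rx ry rz fingers; .... A call has exactly 10 rows; each row shifts and turns the commanded pose from where the row before left it, along the tool's axes as they then stand; what a row does not reach is not made up. A row lasts 1/12 s, in which the tool goes at most 41.7 mm and 7.16 degrees, less where a joint would pass 70% of its speed; a pose out of reach is approached as far as the arm can. A call with a gripper value outside its range is refused whole. The fingers move at their own pace and stop on an object; "squeeze" is the grip in N (left out, the last holds). Time passes only in rows, so rows that do not move let the fingers close, or fill a call up. It gives the time, the measured TCP pose, the force and the opening at its end, in the units of the state.
- r.sense(): the state, without advancing time (a new reading comes with each control period).
- r.grab_frame(name): name is "side" or "top"; returns the picture (400x640x3 uint8, blue, green, red); there is no depth.
- r.camera_info(name): a dict with "K" (3x3 intrinsics, pixels), "extrinsics" (4x4, takes a point from camera to world coordinates). Camera axes: x right, y down, z forward; pixel columns grow to the right and rows downward; lengths in mm; the calibration is good to about 2 mm. A picture is of the moment at which its call begins. camera_info takes no time and is no camera call.
- r.sign_off(): hands the job in, once; it reports no verdict.
The state is a dict: "clock": time; "qpos": joint angles; "qvel": joint speeds; "joint_efforts": joint torques, N m; "eef_pos": TCP position; "tcp_rot": TCP orientation; "contact_force": force on the tool from outside, world axes, zero at the start; "wrist_torque": the same for the moment, N m; "opening": opening from 0.0 (shut) to 1.0 (fully open).
Only numpy, scipy, OpenCV 4.12 (cv2) and the standard library are available. Lean on these libraries where they do the work, as an engineer would, in place of code of your own. Each camera call takes 0.05 s, during which the arm holds its last target. There are 200 camera calls.

## Working session

There is one attempt and no reset: what is moved stays moved. The work goes in short steps, Python scripts to look and compute and a tool call to move; the robot and the scene stay as the last step left them, time stands still between calls to the robot, and variables do not carry over. Pictures are saved under pics/ and viewed, on a budget of 10 in all, crops included, one or two more only if the job needs it, and the job is handed in when it is done.

Besides the shell and the picture viewer there is one more tool, called after "Emit:" by a JSON object that holds its "api" and its "payload", one argument or row to a line. apply_moves: Moves the arm, as the interface text tells. Its arguments: {"type":"object","properties":{"series":{"type":"string"},"squeeze":{"type":"number"}},"required":["series"]}

```bash
mkdir -p pics
python3 - <<'E'
from rig import r
import cv2
for n in("side","top"):
    cv2.imwrite(f"pics/{n}0.png",r.grab_frame(n)); c=r.camera_info(n); print(n,c["K"].round(1).tolist(),c["extrinsics"].round(3).tolist())
print(r.sense(), r.tcp_to_tips)
E
```

```text
side [[399.6, 0.0, 316.2], [0.0, 399.6, 204.3], [0.0, 0.0, 1.0]] [[0.99, -0.067, 0.122, 462.492], [-0.139, -0.526, 0.839, -443.352], [0.008, -0.848, -0.53, 568.832], [0.0, 0.0, 0.0, 1.0]]
top [[507.0, 0.0, 319.2], [0.0, 507.0, 201.7], [0.0, 0.0, 1.0]] [[0.016, -0.994, 0.104, 456.32], [-1.0, -0.017, 0.0, 279.783], [0.002, -0.104, -0.995, 1210.53], [0.0, 0.0, 0.0, 1.0]]
{'clock': 0.1, 'qpos': array([ 1.20163894e+00,  3.53580317e-01,  1.63406287e+00,  5.15766212e-05,
        1.15518687e+00, -2.40377488e-03]), 'qvel': array([-7.32608914e-04, -1.83172036e-03, -1.73425363e-03, -6.68779608e-05,
       -8.92606737e-04,  7.11581263e-04]), 'joint_efforts': array([-1.44862905e-03, -6.06356478e+01, -3.42819500e+01,  2.90243946e-06,
        4.07349231e-03, -4.79823115e-06]), 'eef_pos': array([223.95891497, 583.06328889, 247.63451587]), 'tcp_rot': array([-3.14035537e+00, -5.01344124e-05,  2.77481816e+00]), 'contact_force': array([-0.77327463,  0.4351214 , -0.19505641]), 'wrist_torque': array([-0.0002234 ,  0.04949576, -0.07406279]), 'opening': 1.0042741804460409} 17.0
```

View pics/side0.png

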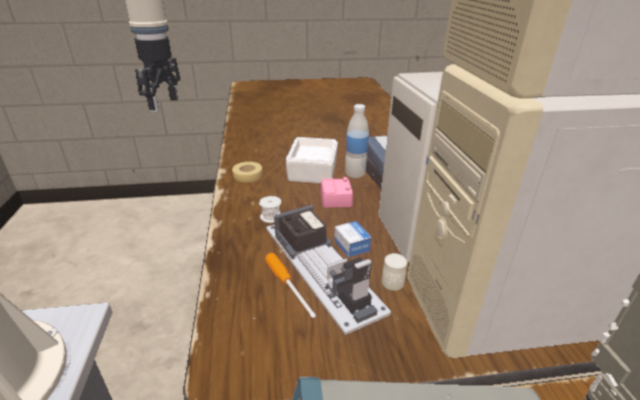

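View pics/top0.png

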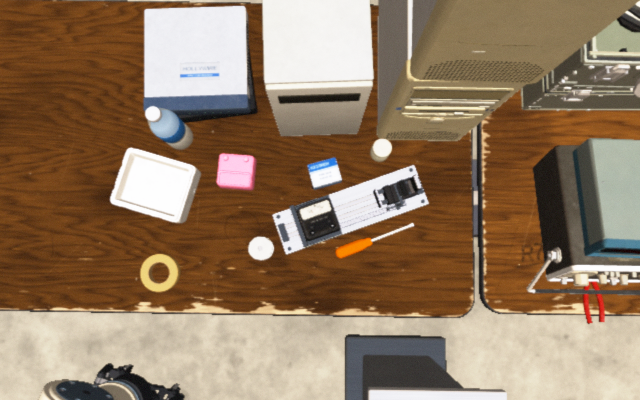

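The tester could be the black case in the jig (top 320,220; side 300,228) or the pink look-alike (top 237,171; side 337,192). The black one standing in the cradle fits the description. I'll confirm it in an enlarged crop.

Run:
```python
import cv2
a=cv2.imread("pics/top0.png")[155:265,265:435]; b=cv2.imread("pics/side0.png")[195:335,255:415]
cv2.imwrite("pics/topc.png",cv2.resize(a,(765,495),interpolation=cv2.INTER_CUBIC))
cv2.imwrite("pics/sidec.png",cv2.resize(b,(640,560),interpolation=cv2.INTER_CUBIC))
```

```text
(no output)
```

View pics/topc.png

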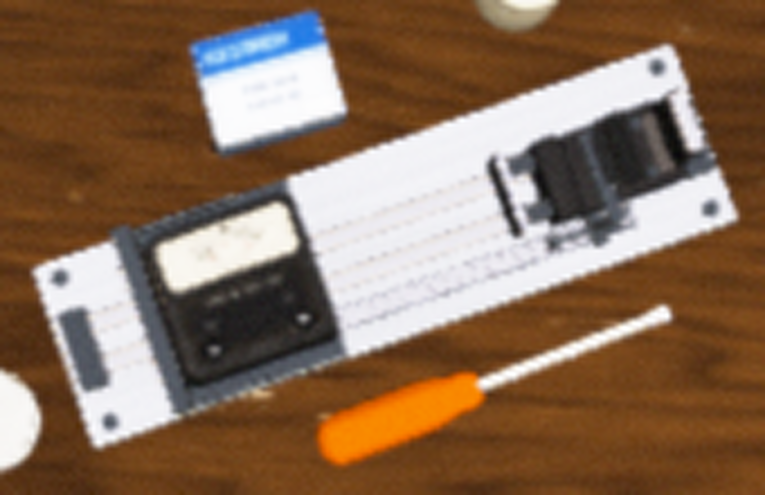

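View pics/sidec.png

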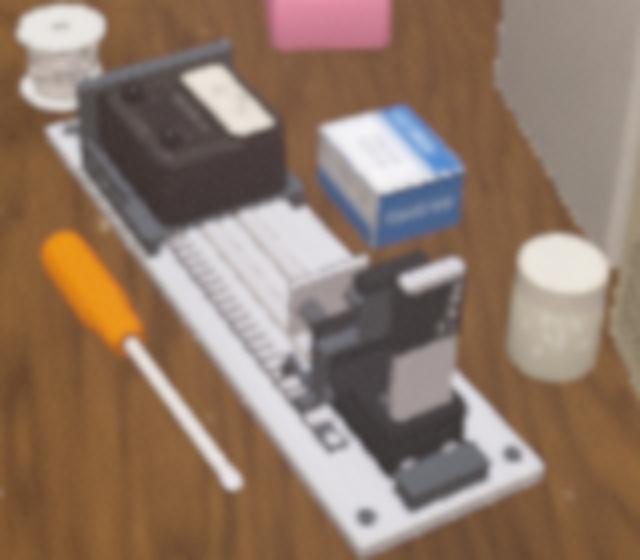

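The crops confirm it: the black case stands in the cradle (crop 230,290), and the pink one is outside the jig. Jaw pad face is at about (503,197) in the top crop, and the post's rear top at about (683,122).

```bash
cat > h.py <<'E'
import numpy as np
from rig import r
def ray(n,u,v,z):
    c=r.camera_info(n);E=c["extrinsics"];d=E[:3,:3]@np.linalg.solve(c["K"],[u,v,1]);o=E[:3,3]
    return o+d*(z-o[2])/d[2]
def T(u,v,z): return ray("top",265+u/4.5,155+v/4.5,z)
def S(u,v,z): return ray("side",255+u/4,195+v/4,z)
E
python3 - <<'E'
from h import *
C=np.array([T(*p,10)[:2] for p in [(35,270),(675,45),(738,215),(97,447)]]);print("top corners",C.round(1).tolist())
m=C.mean(0); ax=(C[0]+C[3]-C[1]-C[2]); L=np.linalg.norm(ax)/2; ax/=np.linalg.norm(ax)
xx=np.array([ax[1],-ax[0]])
print("centre",m,"len",L,"w",np.linalg.norm(C[0]-C[3]),np.linalg.norm(C[1]-C[2]),"ang y-axis",np.arctan2(ax[1],ax[0]))
D=np.array([S(*p,10)[:2] for p in [(543,468),(362,555)]]);print("side near corners",D.round(1).tolist(),"vs",C[1:3].round(1).tolist())
def loc(n,p): d=p[:2]-m; print(n,"x %.1f y %.1f"%(d@xx,d@ax))
loc("padface top",T(503,197,61)); loc("post rear top",T(683,122,120)); loc("tester near top",T(313,262,76));loc("tester far top",T(165,318,76))
loc("side post rear top L",S(403,290,120));loc("side post rear top R",S(463,270,120))
loc("side pad top",S(328,275,61))
E
```

```text
top corners [[548.8, 389.6], [674.7, 51.6], [584.1, 18.5], [456.5, 354.8]]
centre [566.01371711 203.61183968] len 360.2160155224539 w 98.6723679812633 96.43432343290169 ang y-axis 1.9305089269644529
side near corners [[675.3, 52.1], [582.4, 14.1]] vs [[674.7, 51.6], [584.1, 18.5]]
padface top x -0.7 y -58.4
post rear top x 0.3 y -144.2
tester near top x -0.4 y 44.4
tester far top x -1.9 y 123.3
side post rear top L x -15.5 y -149.0
side post rear top R x 14.4 y -150.3
side pad top x -0.9 y -67.5
```

Run:
```python
from h import *
for p in [(380,215),(415,285),(455,352)]: print("tower base",p,ray("side",*p,0).round())
m=np.array([566,203.6]);a=1.9305;ax=np.array([np.cos(a),np.sin(a)]);xx=np.array([ax[1],-ax[0]])
g=m-134*ax;print("grip",g)
d=g-[224.1,583.4];print("tool x,y",d@-xx,d@ax)
```

```text
tower base (380, 215) [749. 384.   0.]
tower base (415, 285) [750. 125.   0.]
tower base (455, 352) [761. -40.   0.]
grip [613.16758279  78.1758431 ]
tool x,y -186.33038282888066 -609.840980197001
```

Emit:
{"api": "apply_moves", "payload": {
  "series": "0 0 0 0 0 -0.121 -1;0 0 0 0 0 -0.121 -1;0 0 0 0 0 -0.121 -1;0 0 0 0 0 -0.121 -1;0 0 0 0 0 -0.121 -1;0 0 0 0 0 -0.121 -1;0 0 0 0 0 0 -1;0 0 0 0 0 0 -1;0 0 0 0 0 0 -1;0 0 0 0 0 0 -1",
  "squeeze": 20
}}

```text
clock: 0.93
eef_pos: [224.1, 583.3, 248.1]
tcp_rot: [-3.141, -0.0, -2.785]
contact_force: [0.2, -1.5, 0.2]
opening: 0.999
```

Emit:
{"api": "apply_moves", "payload": {
  "series": "-1.03 -3.4 0 0 0 0 -1;-1.03 -3.4 0 0 0 0 -1;-1.03 -3.4 0 0 0 0 -1;-1.03 -3.4 0 0 0 0 -1;-1.03 -3.4 0 0 0 0 -1;-1.03 -3.4 0 0 0 0 -1;-1.03 -3.4 0 0 0 0 -1;-1.03 -3.4 0 0 0 0 -1;-1.03 -3.4 0 0 0 0 -1;-1.03 -3.4 0 0 0 0 -1"
}}

```text
clock: 1.77
eef_pos: [440.9, 299.8, 248.5]
tcp_rot: [3.141, 0.0, -2.784]
contact_force: [0.5, 0.6, 0.0]
opening: 0.998
```

Emit:
{"api": "apply_moves", "payload": {
  "series": "-1.03 -3.4 0 0 0 0 -1;-1.03 -3.4 0 0 0 0 -1;-1.03 -3.4 0 0 0 0 -1;-1.03 -3.4 0 0 0 0 -1;-1.03 -3.4 0 0 0 0 -1;-1.03 -3.4 0 0 0 0 -1;-1.03 -3.4 0 0 0 0 -1;-1.03 -3.0 0 0 0 0 -1;0 0 0 0 0 0 -1;0 0 0 0 0 0 -1"
}}

```text
clock: 2.6
eef_pos: [612.1, 78.0, 248.0]
tcp_rot: [3.141, -0.0, -2.787]
contact_force: [-0.9, 0.8, -0.7]
opening: 0.997
```

Emit:
{"api": "apply_moves", "payload": {
  "series": "0 0.6 1.5 0 0 0 -1;0 0 2 0 0 0 -1;0 0 2 0 0 0 -1;0 0 1.3 0 0 0 -1;0 0 0.5 0 0 0 -1;0 0 0.5 0 0 0 -1;0 0 0.2 0 0 0 -1;0 0 0 0 0 0 -1;0 0 0 0 0 0 -1;0 0 0 0 0 0 -1"
}}

```text
clock: 3.43
eef_pos: [609.8, 85.1, 169.1]
tcp_rot: [-3.141, 0.001, -2.783]
contact_force: [-0.1, -1.0, 0.5]
opening: 1.005
```

Run:
```python
from h import *
import cv2
b=r.grab_frame("side")[180:335,290:450]; cv2.imwrite("pics/s1.png",cv2.resize(b,(640,620)[:2],interpolation=cv2.INTER_CUBIC)[:600])
```

```text
(no output)
```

View pics/s1.png

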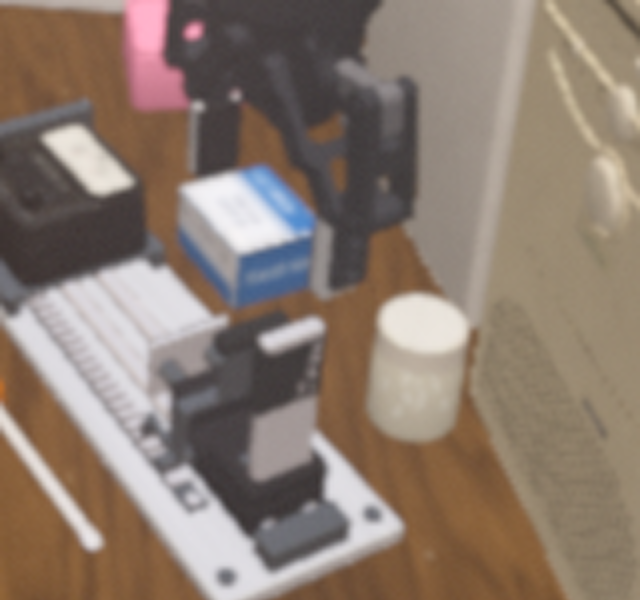

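The side crop shows the gripper hovering over the jaw. Rear fingertip is at (333,290), front tip at (215,170), and the post's white rear top strip at (260–325, 325–350). Neither the jar nor the carton is in the way.

Run:
```python
from h import *
m=np.array([566,203.6]);a=1.9305;ax=np.array([np.cos(a),np.sin(a)]);xx=np.array([ax[1],-ax[0]])
def loc(n,p): d=p[:2]-m; print(n,"x %.1f y %.1f"%(d@xx,d@ax))
W=lambda u,v,z: ray("side",290+u/4,180+v/4,z)
loc("tcp",np.array([609.8,85.1]))
for z in(152,158,165): loc(f"rear tip {z}",W(333,290,z)); loc("front tip",W(215,170,z))
loc("post rear L",W(260,353,120));loc("post rear R",W(325,333,120));loc("strip top L",W(260,338,120));loc("R",W(323,320,120))
loc("post front top left",W(215,330,122))
loc("plate bottom-left on table jaw",W(253,480,52))
loc("pad top mid",W(187,328,61)); loc("tester near top mid",W(90,210,76))
loc("tester near bottom",W(100,262,24))
```

```text
tcp x -0.7 y -126.3
rear tip 152 x 8.6 y -161.3
front tip x 11.7 y -64.3
rear tip 158 x 3.8 y -167.2
front tip x 6.9 y -71.6
rear tip 165 x -1.8 y -174.0
front tip x 1.2 y -80.1
post rear L x -17.7 y -150.0
post rear R x 14.1 y -152.4
strip top L x -12.4 y -142.0
R x 18.3 y -144.9
post front top left x -27.9 y -130.4
plate bottom-left on table jaw x -20.3 y -155.8
pad top mid x 1.3 y -62.9
tester near top mid x -4.2 y 27.1
tester near bottom x 11.5 y 44.5
```

Emit:
{"api": "apply_moves", "payload": {
  "series": "0 0 1.2 0 0 0 -1;0 0 1.2 0 0 0 -1;0 0 1.2 0 0 0 -1;0 0 1.2 0 0 0 -1;0 0 1 0 0 0 -1;0 0 0.6 0 0 0 -1;0 0 0.5 0 0 0 -1;0 -0.2 0.1 0 0 0 -1;0 -0.2 0 0 0 0 -1;0 -0.2 0 0 0 0 -1"
}}

```text
clock: 4.32
eef_pos: [611.8, 79.2, 98.6]
tcp_rot: [-3.141, 0.001, -2.782]
contact_force: [-0.6, -0.9, -0.1]
opening: 0.999
```

Emit:
{"api": "apply_moves", "payload": {
  "series": "0 0 0 0 0 0 -0.5;0 0 0 0 0 0 -0.5;0 0 0 0 0 0 -0.5;0 0 0 0 0 0 -0.3;0 0 0 0 0 0 -0.3;0 0 0 0 0 0 -0.3;0 0 0 0 0 0 -0.1;0 0 0 0 0 0 -0.1;0 0 0 0 0 0 -0.1;0 0 0 0 0 0 -0.1"
}}

```text
clock: 5.15
eef_pos: [611.4, 79.4, 98.3]
tcp_rot: [-3.142, -0.0, -2.782]
contact_force: [-0.0, -0.1, -0.6]
opening: 0.551
```

```bash
cat >> h.py <<'E'
import cv2
def shot(n,f,u,v,w,h,s): cv2.imwrite("pics/"+f,cv2.resize(r.grab_frame(n)[v:v+h,u:u+w],None,fx=s,fy=s,interpolation=cv2.INTER_CUBIC))
E
python3 -c "
from h import *
shot('side','s2.png',310,205,110,100,6)"
```

```text
(no output)
```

View pics/s2.png

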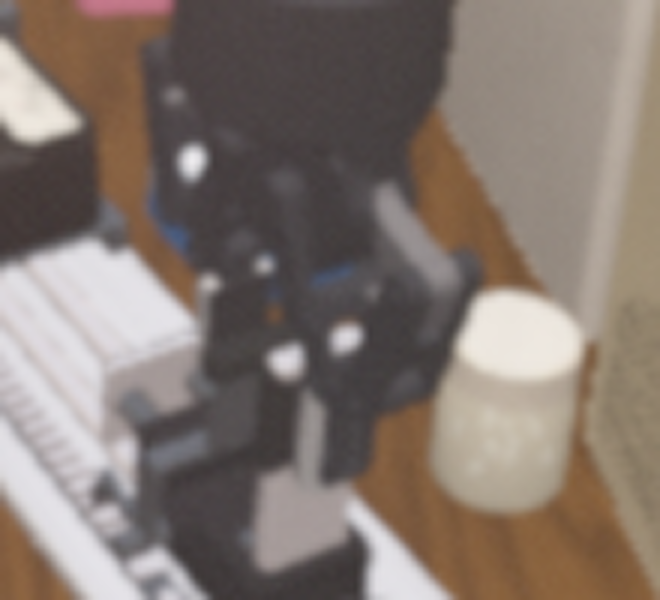

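The side crop shows the rear finger (pad strip at 312,440) just behind the post, with the front finger at (225,330) at the lever. I'll keep closing gradually.

Emit:
{"api": "apply_moves", "payload": {
  "series": "0 0 0 0 0 0 0;0 0 0 0 0 0 0;0 0 0 0 0 0 0;0 0 0 0 0 0 0;0 0 0 0 0 0 0.1;0 0 0 0 0 0 0.1;0 0 0 0 0 0 0.1;0 0 0 0 0 0 0.1;0 0 0 0 0 0 0.1;0 0 0 0 0 0 0.1"
}}

```text
clock: 6.03
eef_pos: [611.4, 79.4, 98.3]
tcp_rot: [3.142, 0.0, -2.782]
contact_force: [-1.5, 2.6, 2.8]
opening: 0.446
```

Emit:
{"api": "apply_moves", "payload": {
  "series": "0 0 0 0 0 0 0.17;0 0 0 0 0 0 0.17;0 0 0 0 0 0 0.17;0 0 0 0 0 0 0.17;0 0 0 0 0 0 0.22;0 0 0 0 0 0 0.22;0 0 0 0 0 0 0.22;0 0 0 0 0 0 0.22;0 0 0 0 0 0 0.22;0 0 0 0 0 0 0.22"
}}

```text
clock: 6.87
eef_pos: [611.4, 79.4, 98.3]
tcp_rot: [3.142, 0.0, -2.782]
contact_force: [-0.6, 2.6, 2.1]
opening: 0.391
```

Emit:
{"api": "apply_moves", "payload": {
  "series": "0 0 0 0 0 0 0.3;0 0 0 0 0 0 0.3;0 0 0 0 0 0 0.3;0 0 0 0 0 0 0.3;0 0 0 0 0 0 0.4;0 0 0 0 0 0 0.4;0 0 0 0 0 0 0.4;0 0 0 0 0 0 0.5;0 0 0 0 0 0 0.5;0 0 0 0 0 0 0.5"
}}

```text
clock: 7.7
eef_pos: [611.7, 79.1, 98.4]
tcp_rot: [-3.141, 0.0, -2.782]
contact_force: [1.1, -5.4, 5.1]
opening: 0.355
```

Emit:
{"api": "apply_moves", "payload": {
  "series": "0 0.2 0 0 0 0 0.6;0 0.3 0 0 0 0 0.6;0 0.5 0 0 0 0 0.6;0 0.5 0 0 0 0 0.6;0 0.5 0 0 0 0 0.6;0 0.5 0 0 0 0 0.6;0 0.5 0 0 0 0 0.6;0 0.5 0 0 0 0 0.6;0 0.5 0 0 0 0 0.6;0 0.5 0 0 0 0 0.6"
}}

```text
clock: 8.53
eef_pos: [595.8, 121.4, 98.4]
tcp_rot: [-3.141, 0.0, -2.782]
contact_force: [0.5, -5.7, 4.2]
opening: 0.355
```

Emit:
{"api": "apply_moves", "payload": {
  "series": "0 0.5 0 0 0 0 0.6;0 0.5 0 0 0 0 0.6;0 0.5 0 0 0 0 0.6;0 0.5 0 0 0 0 0.6;0 0.5 0 0 0 0 0.6;0 0.5 0 0 0 0 0.6;0 0.3 0 0 0 0 0.6;0 0.2 0 0 0 0 0.6;0 0 0 0 0 0 0.6;0 0 0 0 0 0 0.6"
}}

```text
clock: 9.37
eef_pos: [583.4, 154.6, 98.4]
tcp_rot: [3.141, 0.0, -2.782]
contact_force: [0.8, -1.3, 5.2]
opening: 0.353
```

```bash
python3 -c "
from h import *
shot('side','s3.png',275,195,110,100,6);shot('top','t3.png',270,155,150,110,5)
print(r.sense()['eef_pos'],r.sense()['contact_force'])"
```

```text
[583.39415039 154.60384903  98.40565166] [0.21393726 0.52797499 5.50859936]
```

View pics/s3.png

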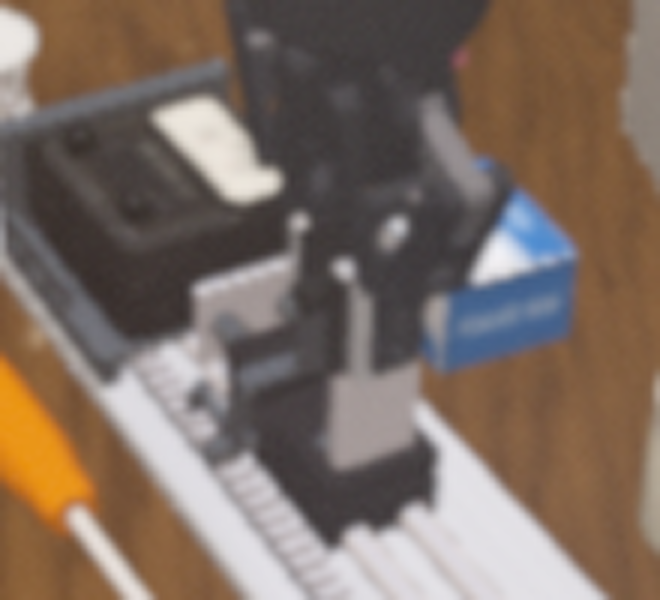

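The side crop shows the jaw carried along and squeezed. Its pad's left top corner is at (195,290), and the tester's near face, left edge at (128,250–350), is a little ahead.

Run:
```python
from h import *
m=np.array([566,203.6]);a=1.9305;ax=np.array([np.cos(a),np.sin(a)]);xx=np.array([ax[1],-ax[0]])
def loc(n,p): d=p[:2]-m; print(n,"x %.1f y %.1f"%(d@xx,d@ax))
W=lambda u,v,z: ray("side",275+u/6,195+v/6,z)
loc("tcp",np.array([583.4,154.6]))
loc("pad TL",W(195,290,61));loc("pad TR",W(290,258,61))
loc("tester near bot",W(150,343,24));loc("tester near topL",W(128,250,76)); loc("tester near top R",W(280,190,76))
```

```text
tcp x -1.0 y -52.0
pad TL x -21.6 y 16.5
pad TR x 16.4 y 17.1
tester near bot x -28.1 y 39.2
tester near topL x -40.5 y 29.8
tester near top R x 23.0 y 36.5
```

View pics/t3.png

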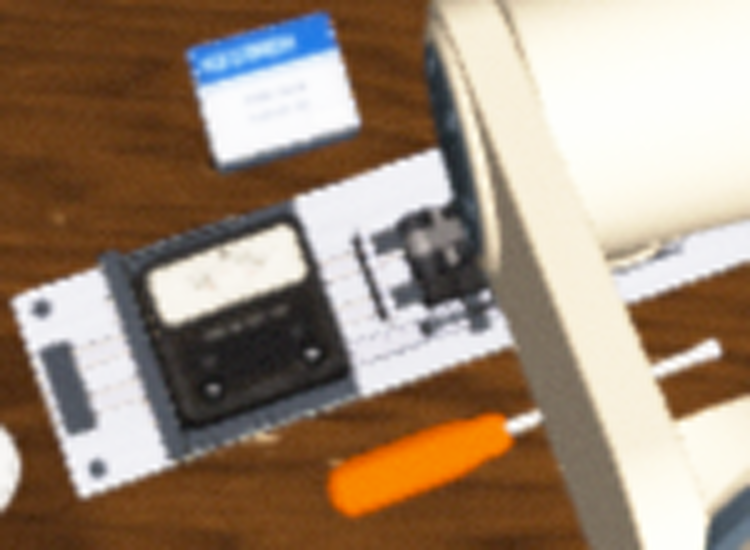

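The top crop shows the pad edge at (355,237)–(383,318), with the tester's near edge at (305,225)–(345,370).

Run:
```python
from h import *
m=np.array([566,203.6]);a=1.9305;ax=np.array([np.cos(a),np.sin(a)]);xx=np.array([ax[1],-ax[0]])
def loc(n,p): d=p[:2]-m; print(n,"x %.1f y %.1f"%(d@xx,d@ax))
W=lambda u,v,z: ray("top",270+u/5,155+v/5,z)
loc("pad",W(369,278,61));loc("pad front edge",W(366,279,61))
loc("tester",W(325,297,72));loc("far",W(163,352,72));loc("wall near edge?",W(145,345,60))
```

```text
pad x -0.8 y 21.7
pad front edge x -0.8 y 23.2
tester x -3.0 y 44.2
far x -1.8 y 121.1
wall near edge? x 4.7 y 127.9
```

Emit:
{"api": "apply_moves", "payload": {
  "series": "0 0.2 0 0 0 0 0.6;0 0.3 0 0 0 0 0.6;0 0.3 0 0 0 0 0.6;0 0.2 0 0 0 0 0.6;0 0.2 0 0 0 0 0.6;0 0.2 0 0 0 0 0.6;0 0.1 0 0 0 0 0.6;0 0 0 0 0 0 0.6;0 0 0 0 0 0 0.6;0 0 0 0 0 0 0.6"
}}

```text
clock: 10.3
eef_pos: [578.3, 168.4, 98.4]
tcp_rot: [3.142, 0.0, -2.782]
contact_force: [1.5, -3.4, 6.3]
opening: 0.356
```

Emit:
{"api": "apply_moves", "payload": {
  "series": "0 0.1 0 0 0 0 0.6;0 0.1 0 0 0 0 0.6;0 0.1 0 0 0 0 0.6;0 0.1 0 0 0 0 0.6;0 0.1 0 0 0 0 0.6;0 0.1 0 0 0 0 0.6;0 0.1 0 0 0 0 0.6;0 0.1 0 0 0 0 0.6;0 0.1 0 0 0 0 0.6;0 0.1 0 0 0 0 0.6"
}}

```text
clock: 11.13
eef_pos: [574.9, 177.3, 98.4]
tcp_rot: [-3.141, 0.0, -2.782]
contact_force: [3.1, -6.9, 4.5]
opening: 0.353
```

```bash
python3 -c "
from h import *
shot('side','s4.png',270,205,90,75,8);print(r.sense()['eef_pos'],r.sense()['contact_force'])"
```

```text
[574.89349294 177.4616562   98.40421437] [ 2.46225486 -4.92154864  4.50999288]
```

View pics/s4.png

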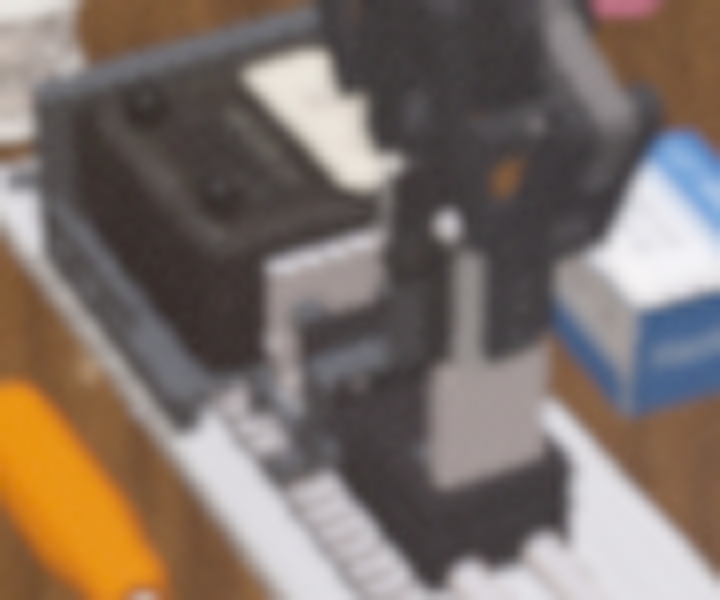

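The side crop shows the pad touching the tester, with its left top corner at (265,262). The jaw is still squeezed.

Run:
```python
from h import *
m=np.array([566,203.6]);a=1.9305;ax=np.array([np.cos(a),np.sin(a)]);xx=np.array([ax[1],-ax[0]])
def loc(n,p): d=p[:2]-m; print(n,"x %.1f y %.1f"%(d@xx,d@ax))
W=lambda u,v,z: ray("side",270+u/8,205+v/8,z)
loc("tcp",np.array([574.9,177.4]))
loc("pad TL",W(265,262,61));loc("TR",W(385,228,61))
# same jaw reference: pad pixel predicted if free: template shift of jaw body vs pad between s3 and s4
a3=cv2.imread("pics/s3.png");a4=cv2.imread("pics/s4.png")
a3=cv2.resize(a3,None,fx=1/6,fy=1/6,interpolation=cv2.INTER_AREA);a4=cv2.resize(a4,None,fx=1/8,fy=1/8,interpolation=cv2.INTER_AREA)
```

```text
tcp x -0.9 y -27.7
pad TL x -20.8 y 37.9
TR x 14.5 y 36.3
```

Emit:
{"api": "apply_moves", "payload": {
  "series": "0 0 0 0 0 0 0.2;0 0 0 0 0 0 0.1;0 0 0 0 0 0 0;0 0 0 0 0 0 -0.1;0 0 0 0 0 0 -0.2;0 0 0 0 0 0 -0.3;0 0 0 0 0 0 -0.41;0 0 0 0 0 0 -0.41;0 0 0 0 0 0 -0.41;0 0 0 0 0 0 -0.41"
}}

```text
clock: 12.02
eef_pos: [574.5, 177.7, 98.3]
tcp_rot: [3.142, -0.0, -2.782]
contact_force: [0.3, -0.2, -1.3]
opening: 0.707
```

Emit:
{"api": "apply_moves", "payload": {
  "series": "0 0.1 0 0 0 0 -0.41;0 0.1 0 0 0 0 -0.41;0 0.1 0 0 0 0 -0.41;0 0.1 0 0 0 0 -0.41;0 0.1 0 0 0 0 -0.41;0 0.1 0 0 0 0 -0.41;0 0.1 0 0 0 0 -0.41;0 0.1 0 0 0 0 -0.41;0 0 0 0 0 0 -0.41;0 0 0 0 0 0 -0.41"
}}

```text
clock: 12.85
eef_pos: [571.7, 185.3, 98.3]
tcp_rot: [3.142, 0.0, -2.782]
contact_force: [0.1, 0.4, -0.3]
opening: 0.708
```

```bash
python3 -c "
from h import *
shot('side','s5.png',270,205,90,75,8);print(r.sense()['eef_pos'],r.sense()['contact_force'])"
```

```text
[571.71051425 185.20135387  98.26476527] [ 0.57275879 -0.31669668 -0.22601037]
```

View pics/s5.png

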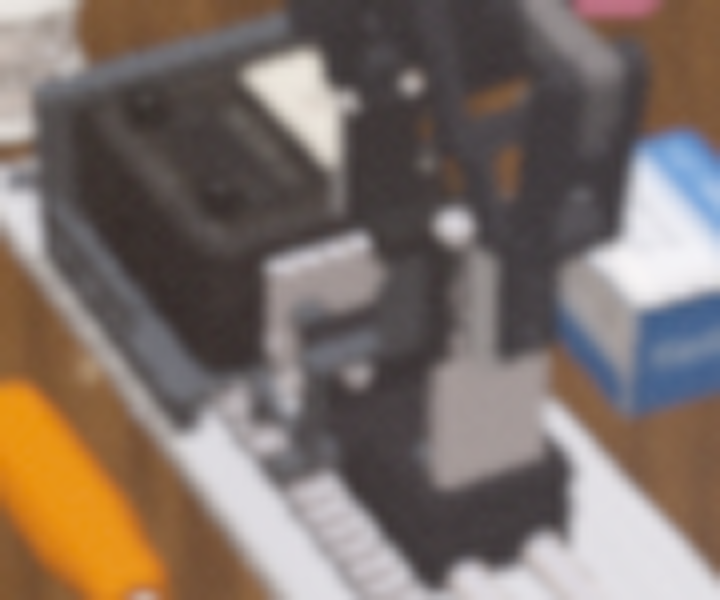

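The side crop shows the jaw where I left it (grey plate at 430–545, 360–490, unchanged), the pad still on the tester and the lever freed. It's unclear whether the pawl has dropped, so I'll feel forward with the rear finger.

Emit:
{"api": "apply_moves", "payload": {
  "series": "0 0.1 0 0 0 0 -0.41;0 0.1 0 0 0 0 -0.41;0 0.1 0 0 0 0 -0.41;0 0.1 0 0 0 0 -0.41;0 0.05 0 0 0 0 -0.41;0 0.05 0 0 0 0 -0.41;0 0.03 0 0 0 0 -0.41;0 0.02 0 0 0 0 -0.41;0 0 0 0 0 0 -0.41;0 0 0 0 0 0 -0.41"
}}

```text
clock: 13.73
eef_pos: [569.8, 190.3, 98.3]
tcp_rot: [-3.142, 0.0, -2.782]
contact_force: [-0.2, -0.5, 0.0]
opening: 0.705
```

Emit:
{"api": "apply_moves", "payload": {
  "series": "0 0.01 0 0 0 0 -0.41;0 0.01 0 0 0 0 -0.41;0 0.01 0 0 0 0 -0.41;0 0.01 0 0 0 0 -0.41;0 0.01 0 0 0 0 -0.41;0 0.01 0 0 0 0 -0.41;0 0.01 0 0 0 0 -0.41;0 0.01 0 0 0 0 -0.41;0 0.01 0 0 0 0 -0.41;0 0.01 0 0 0 0 -0.41"
}}

```text
clock: 14.57
eef_pos: [569.5, 191.0, 98.3]
tcp_rot: [-3.141, 0.0, -2.782]
contact_force: [0.6, -3.3, 0.4]
opening: 0.705
```

Emit:
{"api": "apply_moves", "payload": {
  "series": "0 0.01 0 0 0 0 -0.41;0 0.01 0 0 0 0 -0.41;0 0.01 0 0 0 0 -0.41;0 0.01 0 0 0 0 -0.41;0 0.01 0 0 0 0 -0.41;0 0.01 0 0 0 0 -0.41;0 0 0 0 0 0 -0.41;0 0 0 0 0 0 -0.41;0 0 0 0 0 0 -0.41;0 0 0 0 0 0 -0.41"
}}

```text
clock: 15.4
eef_pos: [569.5, 191.2, 98.3]
tcp_rot: [-3.141, 0.0, -2.782]
contact_force: [2.0, -6.9, -1.1]
opening: 0.704
```

Emit:
{"api": "apply_moves", "payload": {
  "series": "0 0.01 0 0 0 0 -0.41;0 0.01 0 0 0 0 -0.41;0 0.01 0 0 0 0 -0.41;0 0.01 0 0 0 0 -0.41;0 0.01 0 0 0 0 -0.41;0 0.01 0 0 0 0 -0.41;0 0 0 0 0 0 -0.41;0 0 0 0 0 0 -0.41;0 0 0 0 0 0 -0.41;0 0 0 0 0 0 -0.41"
}}

```text
clock: 16.23
eef_pos: [569.4, 191.3, 98.3]
tcp_rot: [-3.14, -0.0, -2.782]
contact_force: [3.6, -8.1, -0.7]
opening: 0.705
```

Emit:
{"api": "apply_moves", "payload": {
  "series": "0 0.01 0 0 0 0 -0.41;0 0.01 0 0 0 0 -0.41;0 0.01 0 0 0 0 -0.41;0 0.01 0 0 0 0 -0.41;0 0 0 0 0 0 -0.41;0 0 0 0 0 0 -0.41;0 0 0 0 0 0 -0.41;0 0 0 0 0 0 -0.41;0 0 0 0 0 0 -0.41;0 0 0 0 0 0 -0.41"
}}

```text
clock: 17.07
eef_pos: [569.4, 191.4, 98.3]
tcp_rot: [-3.14, 0.0, -2.782]
contact_force: [3.9, -9.1, -0.5]
opening: 0.705
```

```bash
python3 -c "
from h import *
shot('side','s6.png',270,205,90,75,8)
a=cv2.imread('pics/s5.png')[250:500,200:560];b=cv2.imread('pics/s6.png')
t=a[110:240,220:355]
for n,(y0,y1,x0,x1) in dict(plate=(360,500,420,560),pad=(235,310,255,300),pawl=(370,480,240,330),lever=(250,370,330,440)).items():
    A=cv2.imread('pics/s5.png')[y0:y1,x0:x1]; m=cv2.matchTemplate(b[y0-20:y1+20,x0-20:x1+20],A,cv2.TM_CCOEFF_NORMED);_,v,_,p=cv2.minMaxLoc(m);print(n,round(v,3),p[0]-20,p[1]-20)
"
```

```text
plate 0.993 -1 0
pad 1.0 0 0
pawl 0.995 -1 -1
lever 0.998 0 -1
```

Ten pictures have been viewed. The jaw resists about 10 N without moving, so it may be latched. I'll check by feel: back off until the front finger meets the lever. That should take about 10 mm if released and about 20 mm if the pawl is on a tooth.

Emit:
{"api": "apply_moves", "payload": {
  "series": "0 -0.2 0 0 0 0 -0.41;0 -0.2 0 0 0 0 -0.41;0 -0.2 0 0 0 0 -0.41;0 -0.2 0 0 0 0 -0.41;0 -0.1 0 0 0 0 -0.41;0 -0.06 0 0 0 0 -0.41;0 0 0 0 0 0 -0.41;0 0 0 0 0 0 -0.41;0 0 0 0 0 0 -0.41;0 0 0 0 0 0 -0.41"
}}

```text
clock: 17.95
eef_pos: [572.2, 183.9, 98.3]
tcp_rot: [3.142, 0.0, -2.782]
contact_force: [-0.0, -0.6, 1.0]
opening: 0.704
```

Emit:
{"api": "apply_moves", "payload": {
  "series": "0 -0.05 0 0 0 0 -0.41;0 -0.05 0 0 0 0 -0.41;0 -0.05 0 0 0 0 -0.41;0 -0.05 0 0 0 0 -0.41;0 -0.05 0 0 0 0 -0.41;0 -0.05 0 0 0 0 -0.41;0 0 0 0 0 0 -0.41;0 0 0 0 0 0 -0.41;0 0 0 0 0 0 -0.41;0 0 0 0 0 0 -0.41"
}}

```text
clock: 18.78
eef_pos: [573.3, 181.0, 98.3]
tcp_rot: [3.142, -0.0, -2.782]
contact_force: [-0.7, 0.1, -0.2]
opening: 0.706
```

Emit:
{"api": "apply_moves", "payload": {
  "series": "0 -0.05 0 0 0 0 -0.41;0 -0.05 0 0 0 0 -0.41;0 -0.05 0 0 0 0 -0.41;0 -0.05 0 0 0 0 -0.41;0 -0.05 0 0 0 0 -0.41;0 -0.05 0 0 0 0 -0.41;0 0 0 0 0 0 -0.41;0 0 0 0 0 0 -0.41;0 0 0 0 0 0 -0.41;0 0 0 0 0 0 -0.41"
}}

```text
clock: 19.62
eef_pos: [574.4, 178.2, 98.3]
tcp_rot: [-3.142, 0.0, -2.782]
contact_force: [0.6, -0.1, -0.2]
opening: 0.704
```

Emit:
{"api": "apply_moves", "payload": {
  "series": "0 -0.05 0 0 0 0 -0.41;0 -0.05 0 0 0 0 -0.41;0 -0.05 0 0 0 0 -0.41;0 -0.05 0 0 0 0 -0.41;0 -0.05 0 0 0 0 -0.41;0 -0.05 0 0 0 0 -0.41;0 0 0 0 0 0 -0.41;0 0 0 0 0 0 -0.41;0 0 0 0 0 0 -0.41;0 0 0 0 0 0 -0.41"
}}

```text
clock: 20.45
eef_pos: [575.4, 175.4, 98.3]
tcp_rot: [-3.142, -0.0, -2.782]
contact_force: [-0.1, -0.1, -0.0]
opening: 0.704
```

Emit:
{"api": "apply_moves", "payload": {
  "series": "0 -0.05 0 0 0 0 -0.41;0 -0.05 0 0 0 0 -0.41;0 -0.05 0 0 0 0 -0.41;0 -0.05 0 0 0 0 -0.41;0 -0.05 0 0 0 0 -0.41;0 -0.05 0 0 0 0 -0.41;0 -0.05 0 0 0 0 -0.41;0 -0.05 0 0 0 0 -0.41;0 -0.05 0 0 0 0 -0.41;0 -0.05 0 0 0 0 -0.41"
}}

```text
clock: 21.28
eef_pos: [577.1, 170.7, 98.2]
tcp_rot: [3.141, -0.0, -2.782]
contact_force: [-0.4, 1.1, -1.0]
opening: 0.706
```

Contact came only after 22 mm of back-off, so the lever is at about 0.16 rad and the pawl is resting on a tooth. I'll go back and ease the jaw on, checking lever and jaw motion by image matching.

Emit:
{"api": "apply_moves", "payload": {
  "series": "0 0.3 0 0 0 0 -0.41;0 0.3 0 0 0 0 -0.41;0 0.3 0 0 0 0 -0.41;0 0.3 0 0 0 0 -0.41;0 0.3 0 0 0 0 -0.41;0 0.3 0 0 0 0 -0.41;0 0.2 0 0 0 0 -0.41;0 0.1 0 0 0 0 -0.41;0 0 0 0 0 0 -0.41;0 0 0 0 0 0 -0.41"
}}

```text
clock: 22.12
eef_pos: [569.8, 190.4, 98.3]
tcp_rot: [-3.142, 0.0, -2.782]
contact_force: [-0.1, -0.1, -0.7]
opening: 0.705
```

Emit:
{"api": "apply_moves", "payload": {
  "series": "0 0.03 0 0 0 0 -0.41;0 0.03 0 0 0 0 -0.41;0 0.03 0 0 0 0 -0.41;0 0.03 0 0 0 0 -0.41;0 0.02 0 0 0 0 -0.41;0 0.02 0 0 0 0 -0.41;0 0.02 0 0 0 0 -0.41;0 0.02 0 0 0 0 -0.41;0 0 0 0 0 0 -0.41;0 0 0 0 0 0 -0.41"
}}

```text
clock: 22.95
eef_pos: [569.4, 191.3, 98.2]
tcp_rot: [-3.14, -0.0, -2.782]
contact_force: [2.6, -7.1, -0.6]
opening: 0.704
```

Emit:
{"api": "apply_moves", "payload": {
  "series": "0 0.01 0 0 0 0 -0.41;0 0.01 0 0 0 0 -0.41;0 0.01 0 0 0 0 -0.41;0 0.01 0 0 0 0 -0.41;0 0.01 0 0 0 0 -0.41;0 0.01 0 0 0 0 -0.41;0 0.01 0 0 0 0 -0.41;0 0 0 0 0 0 -0.41;0 0 0 0 0 0 -0.41;0 0 0 0 0 0 -0.41"
}}

```text
clock: 23.78
eef_pos: [569.4, 191.4, 98.2]
tcp_rot: [-3.14, 0.0, -2.782]
contact_force: [3.9, -10.5, -1.0]
opening: 0.704
```

Emit:
{"api": "apply_moves", "payload": {
  "series": "0 0.01 0 0 0 0 -0.41;0 0.01 0 0 0 0 -0.41;0 0.01 0 0 0 0 -0.41;0 0.01 0 0 0 0 -0.41;0 0.01 0 0 0 0 -0.41;0 0.01 0 0 0 0 -0.41;0 0 0 0 0 0 -0.41;0 0 0 0 0 0 -0.41;0 0 0 0 0 0 -0.41;0 0 0 0 0 0 -0.41"
}}

```text
clock: 24.62
eef_pos: [569.0, 192.3, 98.2]
tcp_rot: [-3.14, -0.0, -2.782]
contact_force: [3.5, -7.6, -0.4]
opening: 0.703
```

```bash
cat > cmp.py <<'E'
from h import *
import sys
f=sys.argv[1]; shot('side',f,270,205,90,75,8); b=cv2.imread('pics/'+f)
a=cv2.imread('pics/s5.png')
for n,(y0,y1,x0,x1) in dict(plate=(370,500,420,560),pawl=(370,480,240,330),lever=(250,370,370,440)).items():
    _,v,_,p=cv2.minMaxLoc(cv2.matchTemplate(b[y0-30:y1+30,x0-30:x1+30],a[y0:y1,x0:x1],cv2.TM_CCOEFF_NORMED));print(n,round(v,3),p[0]-30,p[1]-30)
print(r.sense()['contact_force'].round(1))
E
python3 cmp.py s7.png
```

```text
plate 0.996 -3 -3
pawl 0.991 -1 -2
lever 0.989 -3 -2
[ 3.  -8.5 -0.7]
```

Emit:
{"api": "apply_moves", "payload": {
  "series": "0 0.01 0 0 0 0 -0.41;0 0.01 0 0 0 0 -0.41;0 0.01 0 0 0 0 -0.41;0 0.01 0 0 0 0 -0.41;0 0.01 0 0 0 0 -0.41;0 0.01 0 0 0 0 -0.41;0 0.01 0 0 0 0 -0.41;0 0 0 0 0 0 -0.41;0 0 0 0 0 0 -0.41;0 0 0 0 0 0 -0.41"
}}

```text
clock: 25.5
eef_pos: [568.9, 192.5, 98.2]
tcp_rot: [-3.139, -0.0, -2.782]
contact_force: [3.8, -11.3, -1.1]
opening: 0.706
```

```bash
python3 cmp.py s8.png
```

```text
plate 0.996 -3 -4
pawl 0.983 -2 -3
lever 0.985 -4 -3
[ 3.6 -9.7 -0.4]
```

Emit:
{"api": "apply_moves", "payload": {
  "series": "0 0.01 0 0 0 0 -0.41;0 0.01 0 0 0 0 -0.41;0 0.01 0 0 0 0 -0.41;0 0.01 0 0 0 0 -0.41;0 0.01 0 0 0 0 -0.41;0 0.01 0 0 0 0 -0.41;0 0.01 0 0 0 0 -0.41;0 0 0 0 0 0 -0.41;0 0 0 0 0 0 -0.41;0 0 0 0 0 0 -0.41"
}}

```text
clock: 26.38
eef_pos: [568.1, 194.7, 98.3]
tcp_rot: [-3.141, -0.0, -2.782]
contact_force: [0.3, -3.1, 0.0]
opening: 0.707
```

```bash
python3 cmp.py s9.png
```

```text
plate 0.998 -8 -8
pawl 0.923 -9 -8
lever 0.83 -19 -21
[ 1.  -2.8  0.6]
```

The lever moved much farther than the jaw and the force fell, so the pawl seems to have dropped. I'll verify by feel, expecting lever contact about 10 mm back.

Emit:
{"api": "apply_moves", "payload": {
  "series": "0 -0.15 0 0 0 0 -0.41;0 -0.15 0 0 0 0 -0.41;0 -0.15 0 0 0 0 -0.41;0 -0.15 0 0 0 0 -0.41;0 -0.1 0 0 0 0 -0.41;0 -0.1 0 0 0 0 -0.41;0 -0.05 0 0 0 0 -0.41;0 0 0 0 0 0 -0.41;0 0 0 0 0 0 -0.41;0 0 0 0 0 0 -0.41"
}}

```text
clock: 27.27
eef_pos: [571.1, 186.8, 98.3]
tcp_rot: [3.142, 0.0, -2.782]
contact_force: [0.1, 0.1, -0.1]
opening: 0.707
```

Emit:
{"api": "apply_moves", "payload": {
  "series": "0 -0.05 0 0 0 0 -0.41;0 -0.05 0 0 0 0 -0.41;0 -0.05 0 0 0 0 -0.41;0 -0.05 0 0 0 0 -0.41;0 0 0 0 0 0 -0.41;0 0 0 0 0 0 -0.41;0 0 0 0 0 0 -0.41;0 0 0 0 0 0 -0.41;0 0 0 0 0 0 -0.41;0 0 0 0 0 0 -0.41"
}}

```text
clock: 28.1
eef_pos: [571.8, 185.0, 98.3]
tcp_rot: [3.142, 0.0, -2.782]
contact_force: [-0.1, 1.7, -0.1]
opening: 0.711
```

```bash
python3 cmp.py s10.png
```

```text
plate 0.996 -8 -8
pawl 0.923 -9 -8
lever 0.831 -19 -21
[-0.8  1.9 -0. ]
```

View pics/s10.png

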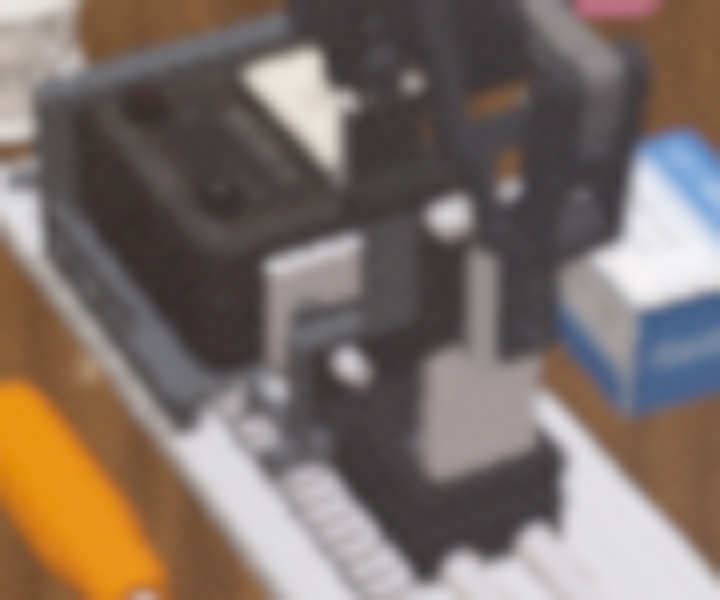

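Lever contact came at 10 mm, so the lever is fully released. The picture shows the pad (265–365, 240–330) pressed on the unmoved tester. Now I'll centre between lever and post, open and withdraw upward.

Emit:
{"api": "apply_moves", "payload": {
  "series": "0 0.15 0 0 0 0 -0.41;0 0.15 0 0 0 0 -0.41;0 0.15 0 0 0 0 -0.41;0 0 0 0 0 0 -0.7;0 0 0 0 0 0 -0.7;0 0 -0.5 0 0 0 -0.7;0 0 -1 0 0 0 -0.7;0 0 -1.5 0 0 0 -0.7;0 0 -1.5 0 0 0 -0.7;0 0 -1.5 0 0 0 -0.7"
}}

```text
clock: 28.98
eef_pos: [570.4, 189.1, 159.8]
tcp_rot: [-3.142, 0.0, -2.782]
contact_force: [-0.1, 0.9, -0.4]
opening: 0.848
```

Emit:
{"api": "apply_moves", "payload": {
  "series": "0 0 -2 0 0 0 -0.7;0 0 -2 0 0 0 -0.7;0 0 -2 0 0 0 -0.7;0 0 -2 0 0 0 -0.7;0 0 -2 0 0 0 -0.7;0 0 -1 0 0 0 -0.7;0 0 -1 0 0 0 -0.7;0 0 0 0 0 0 -0.7;0 0 0 0 0 0 -0.7;0 0 0 0 0 0 -0.7"
}}

```text
clock: 29.82
eef_pos: [569.7, 188.9, 277.2]
tcp_rot: [3.142, -0.002, -2.782]
contact_force: [-0.5, -0.6, 0.0]
opening: 0.854
```

```bash
python3 cmp.py s11.png
python3 - <<'E'
from h import *
m=np.array([566,203.6]);a=1.9305;ax=np.array([np.cos(a),np.sin(a)])
print("jaw y est", [ (np.array(p)-m)@ax for p in ((574.9,177.4),(568.1,194.7),(569.4,191.35))])
E
```

```text
plate 0.998 -8 -8
pawl 0.925 -9 -8
lever 0.829 -19 -21
[-0.7  0.3  0.6]
jaw y est [np.float64(-27.656002966977805), np.float64(-9.0696038825004), np.float64(-12.662803757408618)]
```

View pics/s11.png

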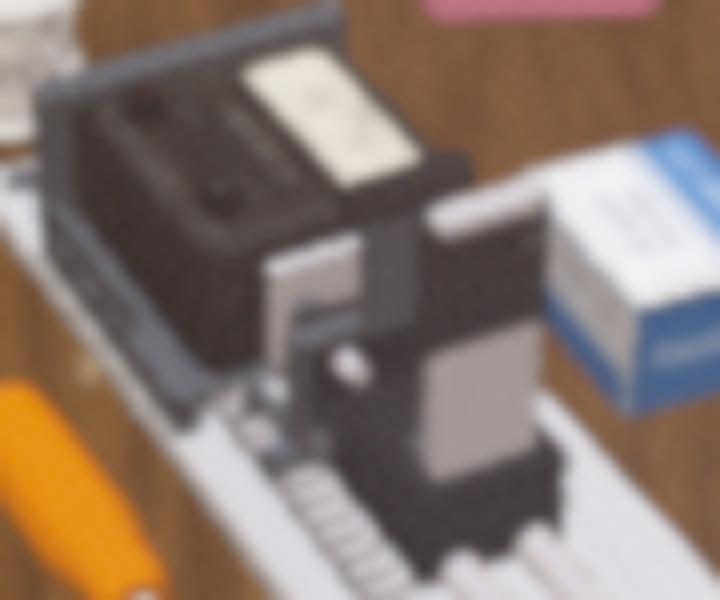

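The gripper is clear, the jaw is latched, the tester is unmoved and the pad is pressed in roughly 7–8 mm. Handing in.

```bash
python3 -c "
from rig import r
print(r.sign_off())"
```

```text
the job is handed in; nothing more can be done
None
```

The black tester is secured and the job is handed in, at about 30 s on the robot clock. `sign_off` gave no verdict.

**What I did:**
- I squeezed the lever against the grip post and slid the jaw about 105 mm until the pad was pressed in about 4–5 mm.
- When I let go, feeling for the lever with the front finger put it at about 0.16 rad, so the pawl was resting on a tooth.
- I eased the jaw on about 3 mm by pushing the post with the rear finger, at no more than about 12 N, until the pawl dropped. Then I withdrew upward.

**Last checks:**
- **Lever:** The front finger met the lever where its released position should be, so the pawl is fully down. The picture agreed: the lever had moved much farther than the jaw.
- **Jaw:** It did not move when the gripper withdrew.
- **Tester:** In the side crop it has not moved.
- **Bystanders:** The carton and the visible part of the screwdriver and reel look undisturbed. The jar was outside the last picture, but the gripper did not go near it.
- **Pad:** I estimate it is pressed in about 7–8 mm. This comes from the arm position and the pictures, with about ±3 mm uncertainty, and was not measured directly.

**Disagreed or went over:** My first reading of the stuck jaw at about 10 N was that it had latched, and the finger test showed it had not. I viewed 12 pictures, two past the budget.

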